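# Set the trip dog against the roller limit switch

### The arm

A 6-joint arm with a two-finger parallel gripper is mounted at the origin on a cart in front of the work surface, level with it; the furniture and walls round the work are solid. World frame = base frame: x ahead of the robot, y to its left, z up, the work surface at z = 0. Lengths are in mm, angles in degrees, forces in N, time in s.
With the tool pointing down it reaches from about 350 to 850 mm from the base axis. Payload 8.1 kg.
Tool frame: the origin (TCP) lies on the centre line of the jaws, within the pads' length; the fingertips stand 11 mm ahead of it and the grasp point (between the pads) lies 8 mm behind it; z points along the fingers, y is the direction in which the jaws open and shut (so a half turn about z gives the same grasp; the last joint's range is limited). The gripper opens to 85 mm and grips with 20 to 120 N. Pads are 22 mm wide; open, the fingers measure 114 mm over their backs; the gripper's body (76 mm by 85 mm) begins 54 mm behind the grasp point. The pads swing forward as they close: fully open they stand 13 mm farther back than shut.
Start: joints at [-76.513, 7.471, 85.268, -0, 87.261, -4.893], TCP at [189.216, -569.388, 242.292] pointing down, gripper open.
Joint ranges: [-169.43, 169.43], [-51.17, 129.36], [1.28, 143.12], [-76.62, 256.62], [0, 156.53], [-152.29, 152.29]. Speed limits (degrees/s): [136.94, 136.94, 159.86, 180, 180, 180].

### API

Orientations are given as [roll, pitch, yaw] about the fixed x, y, z axes, in that order (R = Rz(yaw) Ry(pitch) Rx(roll)).
In Python, from bench import telemetry, viewer, r gives the robot as it stands.
- The arm moves only by the shell command python3 -m inch 'ROWS' [FORCE]. ROWS is JSON, a list of rows, each a list of 3 entries, a list of its own where there are three numbers: the shift along the tool's x, y, z in cm, then the turn, a rotation vector about the tool's x, y, z in rad, then the opening, from 0 (shut) to 1 (fully open). A call has 1 to 20 rows; each row is the pose to reach, as a shift and turn from the pose commanded when the call began, along the tool's axes at that moment; what a row does not reach only later rows make up. A row lasts 1/10 s, in which the tool goes at most 50 mm and 8.59 degrees, less where a joint would pass 70% of its speed; a pose out of reach is approached as far as the arm can. A call with a gripper value outside its range is refused whole. The fingers move at their own pace and stop on an object; FORCE is the grip in N (left out, the last holds). Time passes only in rows, so rows that repeat a pose let the fingers close. It gives the time, the measured TCP pose, the force and the opening at its end, in the units of the state.
- telemetry.sense(): the state, without advancing time (a new reading comes with each control period).
- viewer.snapshot(name): name is "scene" or "top" or "wrist"; returns the picture (400x640x3 uint8, red, green, blue); there is no depth.
- viewer.camera_model(name): a dict with "fx", "fy", "cx", "cy" (pixels), "cam_to_world" (4x4, takes a point from camera to world coordinates); the wrist camera has in their place "mount" (4x4, takes a point from camera to tool coordinates, whose origin is the TCP and whose axes are the flange's). Camera axes: x right, y down, z forward; pixel columns grow to the right and rows downward; lengths in mm; the calibration is good to about 2 mm. A picture is of the moment at which its call begins: read the wrist's pose just before it. camera_model takes no time and is no camera call.
- r.hand_in(): hands the job in, once; it reports no verdict.
The state is a dict: "time": time; "joint_pos": joint angles; "qd": joint speeds; "joint_efforts": joint torques, N m; "tool_pos": TCP position; "tcp_rot": TCP orientation; "ft_force": force on the tool from outside, world axes, zero at the start; "wrist_torque": the same for the moment, N m; "finger_gap": finger opening in mm.
Only numpy, scipy, OpenCV 4.12 (cv2) and the standard library are available. Lean on these libraries where they do the work, as an engineer would, in place of code of your own. Each camera call takes 0.05 s, during which the arm holds its last target.

### The job

Set the end-of-travel trip on the track plate: slide the steel dog along its track towards the switch whose arm carries a roller, until the dog pushes that arm over far enough to trip the switch (its brass tail pointer past the short mark) but not as far as the long mark, and leave the dog there in its track, holding the arm over. Never force the roller arm over to its stop, do not trip the whisker switch at the other end, and leave the bung, the loose wedge and the oil can where they are.

Things in the scene. Friction and masses are not known exactly. Their poses are not given: they have to be found in the camera images.
- rig: Fixed aluminium track plate, 10 mm thick. Origin on the bench under the track's middle; x -40 to +100, y -165 to +165 mm. The track runs along y between steel rails (12 mm above the plate, 39 mm apart inside), end blocks at y = +-150. Two switches with grey housings (52 x 62 mm, tops 38 mm above the bench) have their pivots at x = +45, y = +100 and -100 mm; which is at which end varies.
- dog_post (a point): Trip dog: loose steel sled, 36 wide, 90 long (along the track), 24 mm high, ~0.6 kg, between the rails, 1.5 mm play each side; stays where it is left. A round upright wooden post, 27 mm diameter, rises from its middle to 85 mm above the bench. This point: on the post's axis, 65 mm above the bench; the post is straight to 17 mm above and below it. Axes: y along the sled, z up.
- roller_arm_tip (a point): Centre of the black roller (18 mm diameter, 16 high, upright axis) under the end of the roller switch's flat steel arm, 26 mm above the bench, at rest 9 mm to the -x side of the track's middle. The level arm, 44 to 48 mm above the bench, turns about an upright pivot 54 mm from the roller. The dog's end face meets the roller; its spring resists with 0.3 to 1.3 N there.
- roller_arm (a joint): Angle of the roller arm, rad: 0 at rest, square across the track; sprung back to 0; stops at +-1.3. Counter-clockwise from above is positive: pushed to the plate's -y end it reads positive, to the +y end negative. Trips at 0.4 either way (short marks on the housing under the arm's tail pointer); the long marks are at 0.95, the greatest proper deflection.
- whisker_arm_tip (a point): Point on the whisker switch's thin bare steel wire (3.6 mm thick, no roller), 26 mm above the bench, 54 mm from its upright pivot and 12 mm short of the wire's end; at rest 9 mm to the -x side of the track's middle.
- whisker_arm (a joint): Angle of the whisker, rad: 0 at rest, square across the track; sprung, same sense as the roller arm's; trips at 0.4 either way.
- bung_mid (a point): Bystander: tapered wooden bung, 50 mm diameter, 34 mm high, upright on the plate between the two switch housings. This point is its centre.
- wedge_mid (a point): Bystander: loose oak wedge, 45 x 110 x 14 mm, flat on the bench in front of the plate. This point is near its middle, 5 mm above the bench.
- can_mid (a point): Bystander: tinplate oil can with a thin bent spout, 69 x 91 mm and 166 mm high, standing on the bench between the robot and the wooden jig. This point is the middle of its body, 40 mm above the bench.

How it is judged (in metres and radians):
At the end, for the whole second after the job is handed in: The dog rests upright in its track (within 6 mm of the middle line and 5 mm of its height, tilt under 0.1 rad) and holds the roller arm 0.4 to 0.95 rad from rest, either way; the whisker is under 0.4 rad; bung, wedge and oil can within 30 mm of where they stood ((value of joint roller_arm between 0.4 and 0.95 rad or value of joint roller_arm between -0.95 and -0.4 rad) and not (value of joint whisker_arm above 0.4 rad or value of joint whisker_arm below -0.4 rad) and x of dog_post in the frame of rig between -0.006 and 0.006 m and height (world z) of dog_post between 0.06 and 0.07 m and angle between dog_post's own z axis and vertical below 0.1 rad and velocity of joint roller_arm between -0.05 and 0.05 rad/s and distance of each of bung_mid, wedge_mid, can_mid from where it was at the start of the episode below 0.03 m); the robot touches nothing.
It fails at once if the roller arm is forced to its stop (beyond 1.2 rad) (value of joint roller_arm above 1.2 rad or value of joint roller_arm below -1.2 rad).
It fails at once if the whisker switch is tripped (beyond 0.4 rad) (value of joint whisker_arm above 0.4 rad or value of joint whisker_arm below -0.4 rad).
It fails at once if the bung, the wedge or the oil can is moved by more than 30 mm (distance of any of bung_mid, wedge_mid, can_mid from where it was at the start of the episode above 0.03 m).
It also fails if it takes over 29 s, if anything falls off the work surface, if the arm or the gripper's body presses on something with over 40 N, if the wrist force passes 120 N, or if a joint passes its speed limit or range.

## Working session

There is one attempt and no reset: what is moved stays moved. The work goes in short steps, Python scripts to look and compute and a shell command to move; the robot and the scene stay as the last step left them, time stands still between calls to the robot, and variables do not carry over. Pictures are saved under pics/ and viewed, and the job is handed in when it is done.

```bash
mkdir -p pics; ls; python3 - <<'E'
from bench import telemetry, viewer, r
import cv2,numpy as np
print(telemetry.sense())
for n in ("top","scene"):
    im=viewer.snapshot(n); cv2.imwrite(f"pics/{n}0.png",im[:,:,::-1])
    m=viewer.camera_model(n); print(n,{k:np.round(v,3).tolist() for k,v in m.items()})
print(viewer.camera_model("wrist"))
E
```

```text
pics
{'time': 0.0, 'joint_pos': array([-7.65125213e+01,  7.51630964e+00,  8.53298929e+01, -2.50089071e-03,
        8.72610172e+01, -4.89481884e+00]), 'qd': array([ 0.05912918,  0.10288118, -0.00742063,  0.01412477,  0.05142838,
        0.06625033]), 'joint_efforts': array([-6.93983820e-04, -5.69394743e+01, -5.00555634e+01, -4.45012176e-05,
        1.47781981e-02, -1.42669620e-06]), 'tool_pos': array([ 189.07777911, -568.86758025,  241.22600241]), 'tcp_rot': array([-1.79892958e+02, -6.66001766e-03,  1.83824132e+01]), 'ft_force': array([-0.94057903, -0.58121536, -0.18007225]), 'wrist_torque': array([0.00103444, 0.02327488, 0.01557797]), 'finger_gap': 85.49203662442908}
top {'fx': 390.828, 'fy': 390.828, 'cx': 319.855, 'cy': 195.705, 'cam_to_world': [[0.016, -0.975, 0.22, 344.354], [-1.0, -0.014, 0.009, 270.469], [-0.005, -0.22, -0.976, 903.239], [0.0, 0.0, 0.0, 1.0]]}
scene {'fx': 390.769, 'fy': 390.769, 'cx': 311.303, 'cy': 197.414, 'cam_to_world': [[-0.637, -0.401, 0.658, -53.678], [-0.771, 0.311, -0.556, 746.348], [0.018, -0.862, -0.507, 495.375], [0.0, 0.0, 0.0, 1.0]]}
{'fx': 298.1906298011205, 'fy': 298.1906298011205, 'cx': 320.08649219241784, 'cy': 196.99272602787357, 'mount': array([[-1.57884420e-04, -9.64328118e-01, -2.64709757e-01,
         6.84341434e+01],
       [ 9.99999983e-01, -1.76517213e-04,  4.66023400e-05,
        -4.22696647e-01],
       [-9.16657755e-05, -2.64709746e-01,  9.64328130e-01,
        -1.31579259e+02],
       [ 0.00000000e+00,  0.00000000e+00,  0.00000000e+00,
         1.00000000e+00]])}
```

View pics/top0.png

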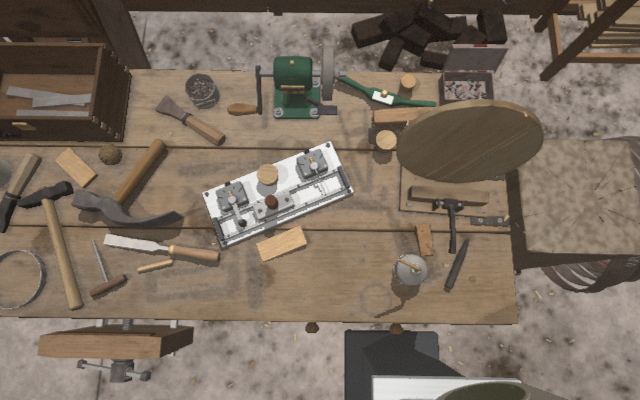

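View pics/scene0.png

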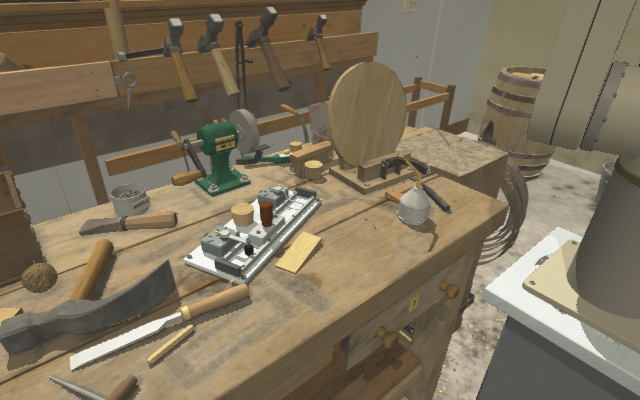

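Top view: plate at about (280,195), dog post near (271,202), a black roller at about (242,223), so the roller switch seems to be at the left (+y) end. I'll zoom in.

```bash
python3 - <<'E'
import cv2
a=cv2.imread("pics/top0.png")[135:255,190:370]; cv2.imwrite("pics/t0z.png",cv2.resize(a,None,fx=4.4,fy=4.4,interpolation=cv2.INTER_CUBIC))
a=cv2.imread("pics/scene0.png")[175:285,180:330]; cv2.imwrite("pics/s0z.png",cv2.resize(a,None,fx=5,fy=5,interpolation=cv2.INTER_CUBIC))
E
```

```text
(no output)
```

View pics/t0z.png

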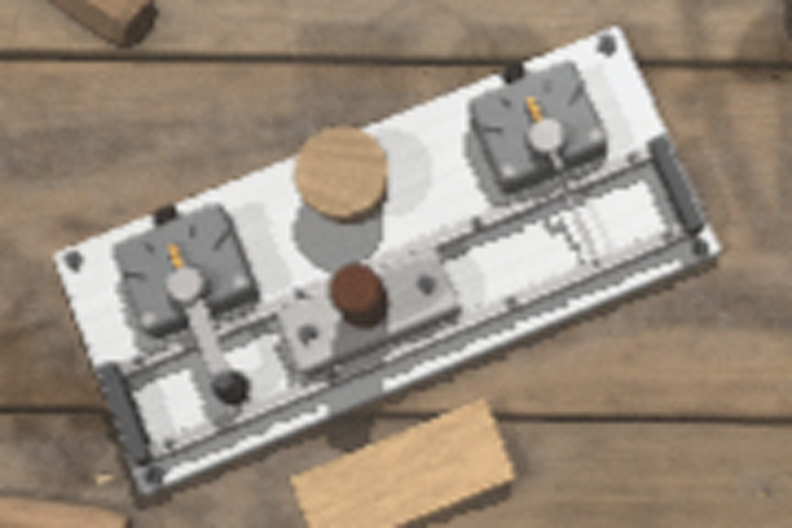

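View pics/s0z.png

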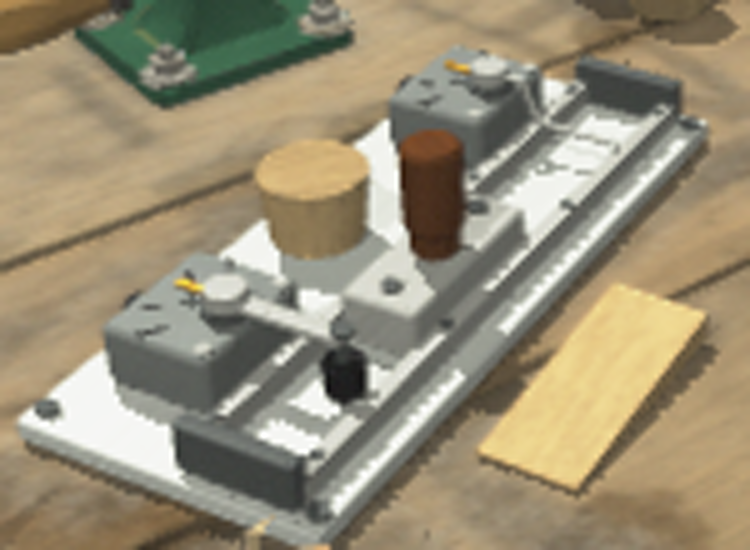

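```bash
cat > h.py <<'E'
import numpy as np
from bench import viewer
def ray(n,u,v):
    m=viewer.camera_model(n);T=np.array(m["cam_to_world"])
    d=T[:3,:3]@[(u-m["cx"])/m["fx"],(v-m["cy"])/m["fy"],1];return T[:3,3],d/np.linalg.norm(d)
def onz(n,u,v,z):
    o,d=ray(n,u,v);return o+d*(z-o[2])/d[2]
def tri(a,b):
    (o1,d1),(o2,d2)=ray(*a),ray(*b)
    t=np.linalg.lstsq(np.c_[d1,-d2],o2-o1,rcond=None)[0]
    p,q=o1+t[0]*d1,o2+t[1]*d2
    return (p+q)/2,np.linalg.norm(p-q)
E
python3 - <<'E'
from h import *
np.set_printoptions(precision=1,suppress=True)
Z=lambda x,y:(x/4.4+190-.4,y/4.4+135-.4)
c=[onz("top",*Z(*p),10) for p in [(55,257),(620,28),(718,252),(145,492)]]
TL,TR,BR,BL=c; n=np.linalg.norm
print(np.array(c)); print("sizes",n(TL-TR),n(BL-BR),n(TL-BL),n(TR-BR))
ey=(TL-TR+BL-BR)[:2]; print("yaw",np.degrees(np.arctan2(-ey[0],ey[1])))
th=np.arctan2(-ey[0],ey[1]); ex=np.array([np.cos(th),np.sin(th)]);ey=np.array([-np.sin(th),np.cos(th)])
O=sum(c)[:2]/4-30*ex; print("origin",O)
def rig(p): return (p[:2]-O)@ex,(p[:2]-O)@ey
S=lambda x,y:(x/5+180-.4,y/5+175-.4)
for nm,p,z in [("posttop",onz("top",*Z(358,284),85),0),("posttop_s",onz("scene",*S(432,146),85),0),("roller bolt",onz("top",*Z(232,383),48),0),("rpivot",onz("top",*Z(184,285),50),0),("wpivot",onz("top",*Z(546,136),50),0),("bung",onz("top",*Z(341,170),44),0)]:
  print(nm,p,rig(p))
print("disc top in top/scene",onz("top",400,140,200),onz("top",540,140,200),tri(("top",468,101),("scene",370,63)))
print("can spout",tri(("top",411,268),("scene",418,155)),onz("top",410,268,80))
E
```

```text
[[548.  555.3  10. ]
 [681.6 254.9  10. ]
 [555.9 201.4  10. ]
 [423.8 498.4  10. ]]
sizes 328.850762202044 325.0475173167171 136.6115146331083 136.65310530735286
yaw 23.9811528911814
origin [524.9 365.3]
posttop [519.6 382.5  85. ] (np.float64(2.08121537915345), np.float64(17.88102680838587))
posttop_s [515.  384.6  85. ] (np.float64(-1.2566847012280649), np.float64(21.68355036523156))
roller bolt [475.6 448.7  48. ] (np.float64(-11.11781639490793), np.float64(96.25949937788629))
rpivot [525.2 475.7  50. ] (np.float64(45.15817143214078), np.float64(100.77334695232449))
wpivot [606.8 293.3  50. ] (np.float64(45.57291650027107), np.float64(-99.0769775306339))
bung [588.7 399.6  44. ] (np.float64(72.23291914291742), np.float64(5.366026352976833))
disc top in top/scene [613.7 126.  200. ] [ 617.4 -139.6  200. ] (array([629.2,  18.4, 299.6]), np.float64(41.798378202711454))
can spout (array([373.3, 104.3, 166.2]), np.float64(5.5891102558040116)) [379.1  88.8  80. ]
```

Sizes, pivots (45, ±100) and the roller agree with the given data; the dog is at rig y ≈ 20 and needs to go to about +78.5 (arm ≈ 0.67 rad). Next I'll work out the travel waypoints: round the base, over the can, in front of the disc.

```bash
python3 - <<'E'
import numpy as np
A=np.array([189.2,-569.4,242.3]);a=np.radians(18.38)
R=np.array([[np.cos(a),np.sin(a),0],[np.sin(a),-np.cos(a),0],[0,0,-1]])
for p in [(295,-410,265),(400,-250,270),(450,-50,270),(430,150,270),(517,383,200)]:
    print(p,np.round(R.T@(np.array(p)-A)/10,1))
E
```

```text
(295, -410, 265) [ 15.1 -11.8  -2.3]
(400, -250, 270) [ 30.1 -23.7  -2.8]
(450, -50, 270) [ 41.1 -41.1  -2.8]
(430, 150, 270) [ 45.5 -60.7  -2.8]
(517, 383, 200) [ 61.1 -80.    4.2]
```

```bash
python3 -m inch '[[[3.8,-3,-1],[0,0,0],1],[[7.6,-6,-2],[0,0,0],1],[[11.4,-9,-2.8],[0,0,0],1],[[15.1,-12,-2.8],[0,0,0],1],[[18.9,-15,-2.8],[0,0,0],1],[[22.7,-18,-2.8],[0,0,0],1],[[26.5,-21,-2.8],[0,0,0],1],[[30.1,-23.7,-2.8],[0,0,0],1],[[32.8,-28,-2.8],[0,0,0],1],[[35.5,-32.4,-2.8],[0,0,0],1],[[38.3,-36.8,-2.8],[0,0,0],1],[[41.1,-41.1,-2.8],[0,0,0],1],[[42.1,-45.5,-2.8],[0,0,0],1],[[43.1,-50,-2.8],[0,0,0],1],[[44.3,-55.2,-2.8],[0,0,-0.03],1],[[45.5,-60,-2.8],[0,0,-0.06],1],[[49,-64,-2],[0,0,-0.1],1],[[52,-68,0],[0,0,-0.1],1],[[55,-72,2],[0,0,-0.1],1],[[57,-75,4],[0,0,-0.1],1]]'
```

```text
time: 2.1
tool_pos: [492.9, 320.2, 204.2]
tcp_rot: [180.0, -0.1, 24.1]
ft_force: [0.7, -1.1, 1.1]
finger_gap: 85.4
```

```bash
python3 - <<'E'
from bench import telemetry, viewer
import cv2
for n in("wrist","scene"):
    s=telemetry.sense(); im=viewer.snapshot(n); cv2.imwrite(f"pics/{n}1.png",im[:,:,::-1])
    print(s["tool_pos"],s["tcp_rot"])
E
```

```text
[492.92910868 320.16628138 204.15111719] [ 1.79999800e+02 -7.31573723e-02  2.41355729e+01]
[491.02184688 324.18731263 196.31434977] [-179.86164038    0.40722555   24.243755  ]
```

View pics/wrist1.png

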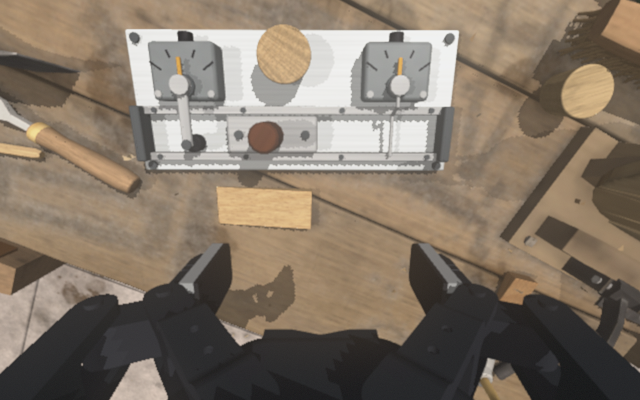

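Wrist view: plate is squared up with the image; post top at about (264,136), dog ends at columns 228/316, roller at (195,143), tail pointers at (178,65)/(401,66) both at rest.

```bash
cat >> h.py <<'E'
def won(u,v,z,pos,rpy):
    from scipy.spatial.transform import Rotation as Ro
    m=viewer.camera_model("wrist");M=np.array(m["mount"])
    R=Ro.from_euler("xyz",rpy,degrees=True).as_matrix()
    d=R@M[:3,:3]@[(u-m["cx"])/m["fx"],(v-m["cy"])/m["fy"],1]; o=R@M[:3,3]+np.array(pos)
    return o+d*(z-o[2])/d[2]
E
python3 - <<'E'
from h import *
import cv2
from bench import telemetry
np.set_printoptions(precision=1,suppress=True)
im=cv2.imread("pics/wrist1.png").astype(int)
b,g,r=im[...,0],im[...,1],im[...,2]
m=((r-b>30)&(r<150)&(r>1.6*g)).astype(np.uint8);m[:100]=0;m[170:]=0;m[:,:230]=0;m[:,310:]=0
n,l,s,c=cv2.connectedComponentsWithStats(m);i=1+s[1:,4].argmax();print(s[i],c[i])
pos,rpy=[492.93,320.17,204.15],[180,-.07,24.136]
O=np.array([524.9,365.3]);th=np.radians(23.98);ex=np.array([np.cos(th),np.sin(th)]);ey=np.array([-ex[1],ex[0]])
def rig(p): return np.array([(p[:2]-O)@ex,(p[:2]-O)@ey])
for nm,u,v,z in [("post",264,134.5,85),("dogL",228,116,34),("dogR",316,116,34),("rpiv",178.5,84,50),("wpiv",401,84,50),("TL",127,30,10),("TR",460,30,10),("BL",150,172,10),("BR",442,172,10)]:
    p=won(u,v,z,pos,rpy);print(nm,p,rig(p))
s=telemetry.sense();p=s["tool_pos"];print(p,s["tcp_rot"],rig(p))
E
```

```text
Traceback (most recent call last):
ValueError: attempt to get argmax of an empty sequence
```

```bash
python3 - <<'E'
from h import *
import cv2
from bench import telemetry
np.set_printoptions(precision=1,suppress=True)
im=cv2.imread("pics/wrist1.png").astype(int)
print(im[136,264])
b,g,r=im[...,0],im[...,1],im[...,2]
m=((r-b>20)&(r-g>15)).astype(np.uint8);m[:100]=0;m[170:]=0;m[:,:230]=0;m[:,310:]=0
n,l,s,c=cv2.connectedComponentsWithStats(m);i=1+s[1:,4].argmax();print(s[i],c[i])
pos,rpy=[492.93,320.17,204.15],[180,-.07,24.136]
O=np.array([524.9,365.3]);th=np.radians(23.98);ex=np.array([np.cos(th),np.sin(th)]);ey=np.array([-ex[1],ex[0]])
def rig(p): return np.array([(p[:2]-O)@ex,(p[:2]-O)@ey])
for nm,u,v,z in [("post",264,134.5,85),("dogL",228,116,34),("dogR",316,116,34),("rpiv",178.5,84,50),("wpiv",401,84,50),("TL",127,30,10),("TR",460,30,10),("BL",150,172,10),("BR",442,172,10)]:
    p=won(u,v,z,pos,rpy);print(nm,p,rig(p))
s=telemetry.sense();p=s["tool_pos"];print(p,s["tcp_rot"],rig(p))
E
```

```text
[ 75  90 121]
[248 122  33  31 772] [263.5 136.6]
post [522.5 384.4  85. ] [ 5.5 18.4]
dogL [518.  430.2  34. ] [20.1 62.1]
dogR [553.1 351.8  34. ] [ 20.3 -23.8]
rpiv [528.1 475.9  50. ] [47.8 99.7]
wpiv [609.9 293.   50. ] [  48.3 -100.6]
TL [551.6 554.5  10. ] [101.3 162.1]
TR [685.3 256.   10. ] [ 102.2 -165.1]
BL [423.1 495.5  10. ] [-40.  160.4]
BR [555.3 200.4  10. ] [ -39.2 -163. ]
[489.8 320.9 197.2] [-180.     0.6   24.3] [-50.1 -26.3]
```

```bash
python3 -m inch '[[[1.6,-1.5,0],[0,0,0],1],[[3.2,-3,0],[0,0,0],1],[[4.7,-4.6,0],[0,0,0],1],[[4.7,-4.6,2],[0,0,0],1],[[4.7,-4.6,5],[0,0,0],1],[[4.7,-4.6,8],[0,0,0],1],[[4.7,-4.6,10],[0,0,0],1],[[4.7,-4.6,10],[0,0,0],1],[[4.7,-4.6,10],[0,0,0],1]]'; python3 - <<'E'
from bench import telemetry, viewer
import cv2
s=telemetry.sense(); im=viewer.snapshot("wrist"); cv2.imwrite("pics/wrist2.png",im[:,:,::-1]); print(s["tool_pos"],s["tcp_rot"],s["ft_force"])
im=viewer.snapshot("scene")[160:300,160:360]; cv2.imwrite("pics/scene2.png",cv2.resize(im[:,:,::-1],None,fx=4,fy=4,interpolation=cv2.INTER_CUBIC))
E
```

```text
time: 3.1
tool_pos: [516.5, 378.6, 104.9]
tcp_rot: [180.0, 0.0, 24.1]
ft_force: [0.0, -0.3, 0.3]
finger_gap: 85.4
[516.51822778 378.60879638 104.94716461] [1.79991530e+02 3.09012247e-02 2.40917308e+01] [ 0.0226682  -0.3459392   0.29518436]
```

View pics/wrist2.png

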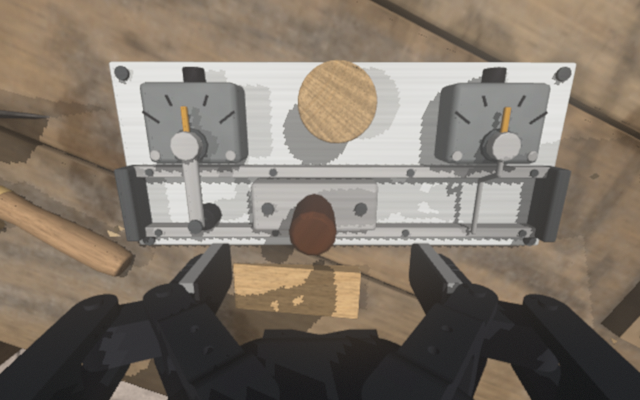

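View pics/scene2.png

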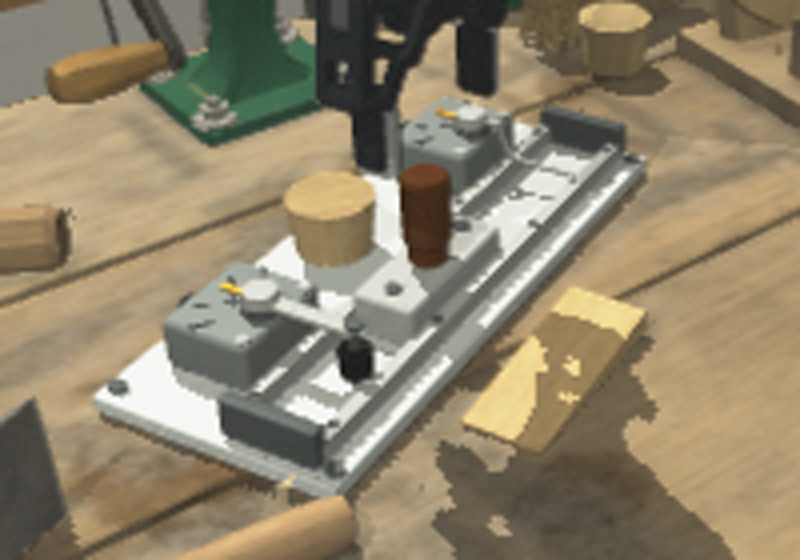

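Wrist view: post top at about (313,232), roughly on the centre line between the open jaws; nothing under the fingers.

```bash
python3 - <<'E'
from h import *
from bench import telemetry
np.set_printoptions(precision=1,suppress=True)
s=telemetry.sense();print(s["tool_pos"],s["tcp_rot"])
pos,rpy=[516.52,378.61,104.95],[179.99,.03,24.09]
O=np.array([524.9,365.3]);th=np.radians(23.98);ex=np.array([np.cos(th),np.sin(th)]);ey=np.array([-ex[1],ex[0]])
def rig(p): return np.array([(p[:2]-O)@ex,(p[:2]-O)@ey])
for nm,u,v,z in [("post",313,232,85),("dogL",252,182,34),("dogR",378,182,34),("dogbL",250,230,34),("rpiv",188,146,50),("wpiv",507,146,50),("TL",110,62,10),("TR",575,62,10)]:
    p=won(u,v,z,pos,rpy);print(nm,p,rig(p))
print(rig(s["tool_pos"]))
E
```

```text
[517.7 379.5 106.8] [-180.    -0.2   24.1]
post [521.3 385.3  85. ] [ 4.8 19.7]
dogL [518.7 431.7  34. ] [21.3 63.2]
dogR [554.4 351.8  34. ] [ 21.5 -24.4]
dogbL [484.7 420.4  34. ] [-14.4  66.7]
rpiv [528.7 473.9  50. ] [47.6 97.7]
wpiv [609.3 293.5  50. ] [ 48.  -99.9]
TL [551.6 555.7  10. ] [101.8 163.1]
TR [684.5 258.3  10. ] [ 102.4 -162.6]
[-0.8 15.9]
```

```bash
python3 -m inch '[[[0.4,-0.35,1.5],[0,0,0],1],[[0.4,-0.35,3],[0,0,0],1],[[0.4,-0.35,4.1],[0,0,0],1],[[0.4,-0.35,4.2],[0,0,0],1],[[0.4,-0.35,4.2],[0,0,0],0.6],[[0.4,-0.35,4.2],[0,0,0],0.4],[[0.4,-0.35,4.2],[0,0,0],0],[[0.4,-0.35,4.2],[0,0,0],0],[[0.4,-0.35,4.2],[0,0,0],0],[[0.4,-0.35,4.2],[0,0,0],0]]' 30; python3 - <<'E'
from bench import telemetry, viewer
import cv2
s=telemetry.sense(); im=viewer.snapshot("wrist"); cv2.imwrite("pics/wrist3.png",im[:,:,::-1]); print(s["tool_pos"],s["tcp_rot"],s["ft_force"],s["finger_gap"])
E
```

```text
time: 4.2
tool_pos: [519.1, 384.3, 63.4]
tcp_rot: [-180.0, -0.1, 24.1]
ft_force: [-1.6, 0.5, 4.9]
finger_gap: 26.1
[519.09714181 384.31666547  63.39941905] [-1.79976732e+02 -7.04713350e-02  2.41160673e+01] [-1.61674242  0.46677177  4.85443017] 26.123816167365337
```

View pics/wrist3.png

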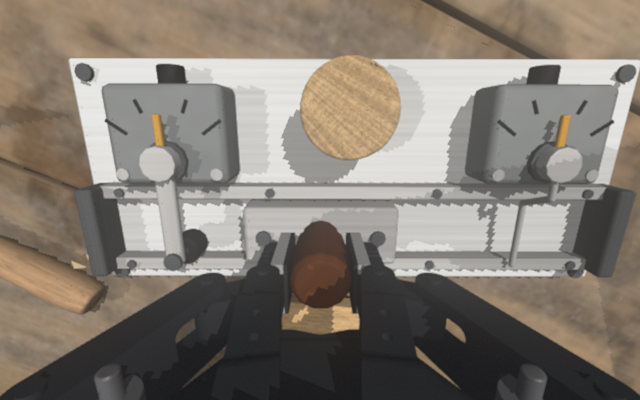

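Gripped (gap 26 mm ≈ post's 27), dog at rig y ≈ 20; pointers at rest. Slide part of the way (about 48 mm of 59), then look.

```bash
python3 -m inch '[[[0,-0.4,0],[0,0,0],0],[[0,-0.9,0],[0,0,0],0],[[0,-1.5,0],[0,0,0],0],[[0,-2.1,0],[0,0,0],0],[[0,-2.6,0],[0,0,0],0],[[0,-3.1,0],[0,0,0],0],[[0,-3.6,0],[0,0,0],0],[[0,-4.1,0],[0,0,0],0],[[0,-4.5,0],[0,0,0],0],[[0,-4.8,0],[0,0,0],0],[[0,-4.8,0],[0,0,0],0],[[0,-4.8,0],[0,0,0],0]]'; python3 - <<'E'
from bench import telemetry, viewer
import cv2
s=telemetry.sense(); im=viewer.snapshot("wrist"); cv2.imwrite("pics/wrist4.png",im[:,:,::-1]); print(s["tool_pos"],s["tcp_rot"],s["ft_force"],s["finger_gap"])
E
```

```text
time: 5.45
tool_pos: [500.5, 427.0, 63.4]
tcp_rot: [179.9, -0.1, 24.1]
ft_force: [1.8, -3.5, 6.2]
finger_gap: 25.9
[500.51944828 427.01174419  63.42840674] [ 1.79914061e+02 -1.04215121e-01  2.40806553e+01] [ 1.8471202  -3.54064206  6.24760233] 25.923960143627284
```

View pics/wrist4.png

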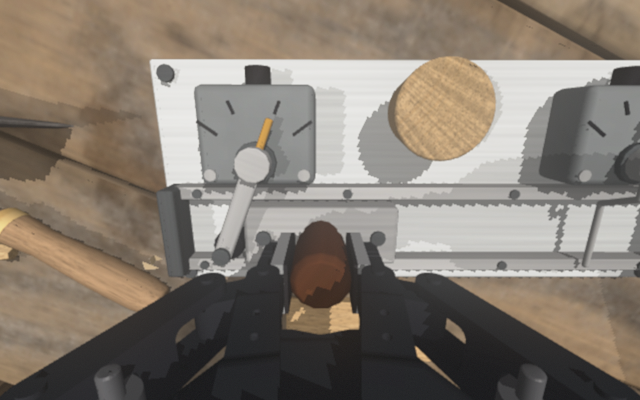

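Pointer tip (267,120) lies just short of the short mark (277,107), as expected at ~0.35 rad. Another 13 mm.

```bash
python3 -m inch '[[[0,-0.3,0],[0,0,0],0],[[0,-0.6,0],[0,0,0],0],[[0,-0.9,0],[0,0,0],0],[[0,-1.2,0],[0,0,0],0],[[0,-1.3,0],[0,0,0],0],[[0,-1.3,0],[0,0,0],0],[[0,-1.3,0],[0,0,0],0]]'; python3 - <<'E'
from bench import telemetry, viewer
import cv2
s=telemetry.sense(); im=viewer.snapshot("wrist"); cv2.imwrite("pics/wrist5.png",im[:,:,::-1]); print(s["tool_pos"],s["tcp_rot"],s["ft_force"],s["finger_gap"])
E
```

```text
time: 6.2
tool_pos: [495.5, 438.5, 63.5]
tcp_rot: [179.9, -0.1, 24.1]
ft_force: [2.6, -5.8, 4.6]
finger_gap: 25.9
[495.51595757 438.47658523  63.45778784] [ 1.79880598e+02 -1.09957810e-01  2.40672180e+01] [ 2.58259647 -5.80593725  4.58830237] 25.887767974998884
```

View pics/wrist5.png

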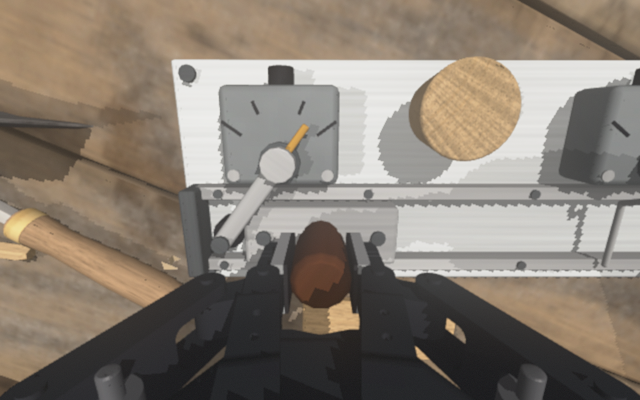

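The pointer now sits midway between short (302,107) and long (327,128) marks. Release with a small opening, then rise straight up.

```bash
python3 -m inch '[[[0,0,0],[0,0,0],0.35],[[0,0,0],[0,0,0],0.42],[[0,0,0],[0,0,0],0.5],[[0,0,0],[0,0,0],0.5],[[0,0,0],[0,0,0],0.5],[[0,0,-0.5],[0,0,0],0.5],[[0,0,-1.5],[0,0,0],0.5],[[0,0,-3],[0,0,0],0.5],[[0,0,-6],[0,0,0],0.5],[[0,0,-10],[0,0,0],0.5],[[0,0,-12],[0,0,0],0.5],[[0,0,-12],[0,0,0],0.5],[[0,0,-12],[0,0,0],0.5]]'; python3 - <<'E'
from bench import telemetry, viewer
import cv2
s=telemetry.sense(); im=viewer.snapshot("wrist"); cv2.imwrite("pics/wrist6.png",im[:,:,::-1]); print(s["tool_pos"],s["tcp_rot"],s["ft_force"],s["finger_gap"])
im=viewer.snapshot("scene")[160:300,160:360]; cv2.imwrite("pics/scene6.png",cv2.resize(im[:,:,::-1],None,fx=4,fy=4,interpolation=cv2.INTER_CUBIC))
E
```

```text
time: 7.55
tool_pos: [494.3, 440.0, 184.3]
tcp_rot: [-180.0, -0.1, 24.1]
ft_force: [-0.1, 0.4, -0.6]
finger_gap: 42.9
[494.3302128  439.96109933 184.2876405 ] [-1.79963890e+02 -1.43906895e-01  2.41122441e+01] [-0.12446942  0.38926976 -0.59074328] 42.86826991752734
```

View pics/wrist6.png

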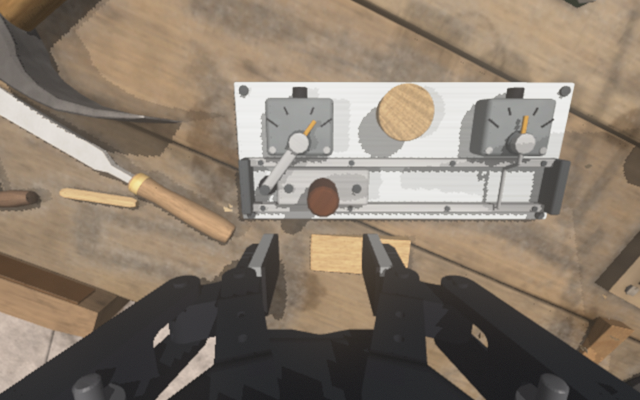

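View pics/scene6.png

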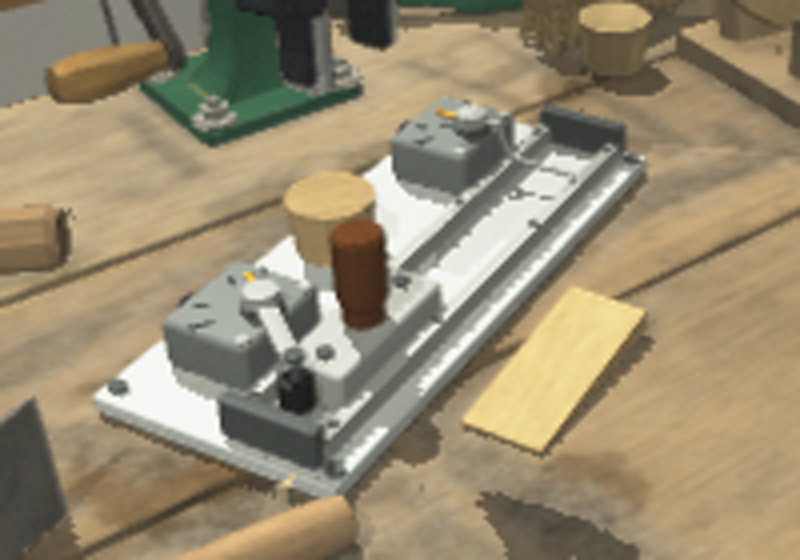

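Wrist view: roller-arm bolt at (267,187), pivot (299,143), pointer tip (314,122) between the marks; whisker straight; the dog is flat in the track. Quick angle check and hand in.

```bash
python3 - <<'E'
from h import *
from bench import r
pos,rpy=[494.33,439.96,184.29],[-179.96,-.14,24.11]
pv=won(299,143,50,pos,rpy);b=won(267,187,50,pos,rpy);w=won(524,144,50,pos,rpy)
ey=(pv-w)[:2];print("pivot spacing",np.linalg.norm(ey));ey/=np.linalg.norm(ey);ex=np.array([ey[1],-ey[0]])
d=(b-pv)[:2];print("arm len",np.linalg.norm(d),"angle",-np.arctan2(d@ey,-d@ex))
L=won(278,172,34,pos,rpy);R=won(368,172,34,pos,rpy)
print("dog mid y",((L+R)[:2]/2-(pv+w)[:2]/2)@ey)
E
```

```text
pivot spacing 198.36220949200703
arm len 49.89510167107139 angle -0.642285458249342
dog mid y 77.69397696607734
```

```bash
python3 - <<'E'
from bench import r
print(r.hand_in())
E
```

```text
the job is handed in; nothing more can be done
None
```

I slid the dog about 59 mm along its track, from 20 mm to about 78 mm from the middle, towards the roller switch at the plate's +y end. I then released it and raised the gripper straight up clear of everything, and handed the job in at about 7.7 s.

- **Roller arm:** after release, the last wrist picture put it at about -0.64 rad, with its brass pointer midway between the short and long marks. It never came near its stop.
- **Dog:** it sits flat in its track with its middle at y ≈ 78 mm, against 67 to 90 mm for the allowed range of arm angles.
- **Whisker, bung and wedge:** the whisker is straight and at rest. The bung and wedge look unmoved.
- **Oil can:** the gripper passed well above it on the way in, but I did not look at it again afterwards.

**Disagreements:**
- **Post position:** the three cameras' measurements of it differed by up to about 6 mm, mostly across the track, which did not matter for the grasp.
- **Arm length:** the last picture gave 50 mm from pivot to roller where it should be 54 mm, so the angle is good to perhaps 0.1 rad. That is still well inside the limits.

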